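# Demould a cast bracket, then hold the mould lid as a spray hood

## Task

Lift the cast bracket out of the open mould and set it down gently (not dropped), flange down, on the floor of the steel parts tray, clear of the finished bracket already there. Then swing the mould's lid forward from its back stop, without letting it drop shut, and hold it at 60 degrees up from closed as a hood, so that I can spray release agent into both halves without it drifting over the bench. Finish while still holding the lid there, and leave everything else on the bench where it is.

Things in the scene. Friction and masses are not known exactly. Their poses are not given: they have to be found in the camera images.
- mould: Lower half of an aluminium clamshell mould, 140 (x) x 150 (y) x 40 mm, on a fixed plywood board 176 x 184 x 12 mm. Its top (parting) face is at z 52 mm; two guide pins 10 mm tall stand on it at x -56, y +-60. Origin: centre of the board's underside; z up, +x towards the hinge edge (away from the robot, yaw up to 0.25 rad). It is left or right of the robot, the tray on the other side
- mould_lid (a joint): Hinge of the lid, rad: 0 shut flat, 1.047 is 60 degrees, 1.88 leaning back on its stop, as at the start. Almost free: below about 80 degrees it falls shut, above it falls back. Lid about 0.75 kg: aluminium plate 140 x 150 x 12 mm (its free edge 148 mm from the axis) with a hollow boss 76 x 42 x 34 mm on its outer side
- lid_hinge (a point): Middle of the hinge axis: in the mould's frame at x +78, y 0, z 52 mm. The axis runs along the mould's y
- lid_handle (a point): Middle of the lid's bow handle: round steel bar 12 mm thick, 120 mm long, parallel to the hinge, 40 mm out from the free edge on two 10 mm stems 110 mm apart; a finger fits between bar and lid. At lid angle a it lies 188 cos a - 6 sin a mm from the hinge axis towards the mould's -x and 188 sin a + 6 cos a mm above it
- bracket: The casting: cream urethane, flange 70 (x) x 44 (y) x 8 mm with a central upright lug 14 mm thick (y), 44 mm long (x), 28 mm above 30 mm height; 42 mm tall in all, 0.09 kg. Origin: centre of the underside, z up. At first it lies in the mould's cavity (9 mm deep, 1.5 mm play all round), lug along the mould's x and 33 mm proud of the parting face
- tray: Open steel parts tray, 150 (x) x 280 (y) x 22 mm outside, walls and floor 4 mm, loose, 0.9 kg. Origin: centre of its underside, z up, so its floor is at z 4 mm. Do not shove it out of place (30 mm)
- finished_bracket: An identical bracket, standing flange down in the tray anywhere along the tray's y between -80 and +80 mm, its lug roughly along the tray's x. Origin as the casting's. Leave it alone
- mixing_cup: Paper cup, 72 mm across, 85 mm tall, beyond the mould and tray; origin: centre of the underside. Leave it alone
- spray_can: Spray can, 54 mm across, 170 mm tall, near the far edge; origin: centre of the underside. Leave it alone
- scraper: Flat-bladed scraper with a wooden handle, 195 mm long along its x, 16 mm high, lying far to the left; origin near its middle; leave it alone
- screwdriver: Screwdriver lying beyond the mould and tray, about 200 mm long along its x, handle to -x; leave it alone
- die1: Wooden die, 18 mm, lying in front between mould and tray; leave it alone
- die2: Another wooden die, 18 mm, near the first; leave it alone
- tape_roll: Empty cardboard tape core, 90 mm across, 24 mm tall, beyond the mould and tray; leave it alone
Things that resemble listed ones, but are neither listed nor needed, are in the scene too. Leave any purple or yellow look-alike of the bracket alone.

How it is judged:
By the outcome, as a careful person would: the job done as asked, in the order asked, and still so for the second after the job is handed in, while the arm keeps its last pose, push and grip.
It also fails if it takes over 58 s, if anything falls off the work surface, if the arm or the gripper's body presses on something with over 40 N, if the wrist force passes 120 N, or if a joint passes its speed limit or range.

## Robot

A 6-joint arm with a two-finger parallel gripper is mounted at the origin on the work surface. World frame = base frame: x ahead of the robot, y to its left, z up, the work surface at z = 0. Lengths are in mm, angles in degrees, forces in N, time in s.
With the tool pointing down it reaches from about 325 to 925 mm from the base axis. Payload 3.1 kg.
Tool frame: the origin (TCP) lies at the very end of the fingers, on their centre line; the grasp point (between the pads) lies grasp_offset behind it (grasp_offset is the distance from the TCP to the grasp point, in mm); z points along the fingers, x is the direction in which the jaws open and shut, and the axes are right-handed (so a half turn about z gives the same grasp; the last joint's range is limited). The gripper opens to 85 mm and grips with 20 to 120 N. Pads are 22 mm wide; open, the fingers measure 114 mm over their backs; the gripper's body (76 mm by 85 mm) begins 54 mm behind the grasp point. The pads swing forward as they close: fully open they stand 13 mm farther back than shut.
Start: joints at [-77.705, 12.427, 92.441, -0, 75.132, -6.429], TCP at [200.655, -591.926, 231.3] pointing down, gripper open.
Joint ranges: [-157.48, 157.48], [-44.54, 120.13], [17.64, 146.25], [-64.5, 244.5], [7.68, 150.69], [-147.95, 147.95]. Speed limits (degrees/s): [159.86, 159.86, 180, 180, 180, 180].

## Interface

Orientations are given as [roll, pitch, yaw] about the fixed x, y, z axes, in that order (R = Rz(yaw) Ry(pitch) Rx(roll)).
In Python, from station import * gives the robot as it stands. Calls block until the motion is done:
- goto(position, orientation): joint-space move of the TCP to a pose.
- move_l(position, attitude=None, speed=150): straight line of the TCP; attitude=None keeps the orientation; speed is the mean speed in mm/s.
- move_j(angles): joint-space move.
- grip(opening, squeeze=None): finger opening in mm; squeeze is the grip in N (None keeps the last); returns when the fingers have stopped.
- wait(seconds).
- solve_ik(position, orientation): joint angles nearest the present ones, or None.
- get_obs(): the state.
- get_image(name): name is "side" or "top"; returns the picture (420x560x3 uint8, red, green, blue); there is no depth.
- get_calibration(name): a dict with "fx", "fy", "cx", "cy" (pixels), "D" ([k1, k2, p1, p2, k3] as OpenCV has them; the pictures are not rectified), "R" (3x3) and "t" (3): a world point X has camera coordinates R X + t. Camera axes: x right, y down, z forward; pixel columns grow to the right and rows downward; lengths in mm; the calibration is good to about 2 mm. A picture is of the moment at which its call begins. get_calibration takes no time and is no camera call.
A pose or a line that the arm cannot do raises Unreachable and nothing moves.
- sign_off(): hands the job in, once; it reports no verdict.
Trained networks look in the newest picture that a camera, given by its name, has taken for a name from the list of things; names that differ only in an ending like _2 or _b are one class to them, and where a whole thing is asked for, a point or a joint stands for the part that bears it (a point fixed in the world has none). Each returns a list of dicts, best first, with "score" (0 to 1); they miss things now and then, are a little off and sometimes report something else, mostly with a low value. They report only what shows in the picture. A call takes as long as a camera call. They do not tell look-alikes from the thing itself.
- spot_in(name, camera): "extent" ([centre column, centre row, width, height] in pixels, round what is visible of it).
- regions_of(name, camera): "region" (420x560 bool, what is visible of it) and "extent" ([centre column, centre row, width, height] in pixels, round what is visible of it).
The state is a dict: "t": time; "joint_pos": joint angles; "qvel": joint speeds; "effort": joint torques, N m; "tcp_pos": TCP position; "ee_rot": TCP orientation; "wrist_force": force on the tool from outside, world axes, zero at the start; "moment": the same for the moment, N m; "grip_width": finger opening in mm.
Only numpy, scipy, OpenCV 4.12 (cv2) and the standard library are available. Lean on these libraries where they do the work, as an engineer would, in place of code of your own. Each camera call takes 0.05 s, during which the arm holds its last target.

## Working session

There is one attempt and no reset: what is moved stays moved. The work goes in short steps, each a Python script; the robot and the scene stay as the last script left them, time stands still between calls to the robot, and variables do not carry over. Pictures are saved under pics/ and viewed, and the job is handed in when it is done.

```bash
ls; mkdir -p pics
python3 - <<'E'
from station import *
import cv2,numpy as np
for c in("side","top"):
    im=get_image(c); cv2.imwrite(f"pics/{c}0.png",im[:,:,::-1])
    k=get_calibration(c); print(c,{a:np.round(b,3).tolist() for a,b in k.items()})
    for n in("mould","mould_lid","lid_handle","bracket","tray","finished_bracket"):
        print(n,[(round(d["score"],2),np.round(d["extent"]).tolist()) for d in spot_in(n,c)])
o=get_obs();print({k:np.round(v,2).tolist() for k,v in o.items()})
try: print(grasp_offset)
except Exception as e: print(e)
E
```

```text
pics
side {'fx': 509.597, 'fy': 509.597, 'cx': 282.875, 'cy': 211.063, 'D': [-0.018, 0.0, 0.0, 0.0, 0.0], 'R': [[-0.982, -0.188, -0.025], [-0.074, 0.504, -0.861], [0.174, -0.843, -0.508]], 't': [531.558, 57.838, 1133.849]}
mould [(0.63, [294.0, 151.0, 99.0, 116.0])]
mould_lid [(0.84, [263.0, 134.0, 36.0, 87.0])]
lid_handle [(0.97, [259.0, 136.0, 39.0, 91.0])]
bracket [(0.95, [389.0, 178.0, 27.0, 20.0]), (0.91, [310.0, 165.0, 30.0, 21.0]), (0.56, [308.0, 151.0, 23.0, 11.0])]
tray [(0.82, [272.0, 275.0, 98.0, 97.0])]
finished_bracket [(0.86, [277.0, 254.0, 38.0, 28.0])]
top {'fx': 434.388, 'fy': 434.388, 'cx': 278.82, 'cy': 210.869, 'D': [-0.126, 0.0, 0.0, 0.0, 0.0], 'R': [[0.02, -1.0, 0.006], [-0.978, -0.021, -0.205], [0.205, -0.002, -0.979]], 't': [23.559, 560.161, 1137.63]}
mould [(0.66, [358.0, 211.0, 78.0, 110.0])]
mould_lid [(0.89, [364.0, 181.0, 67.0, 48.0])]
lid_handle [(0.72, [363.0, 182.0, 65.0, 52.0]), (0.27, [142.0, 213.0, 19.0, 61.0]), (0.21, [230.0, 145.0, 30.0, 28.0])]
bracket [(0.68, [355.0, 232.0, 19.0, 29.0]), (0.64, [410.0, 233.0, 27.0, 25.0])]
tray [(0.57, [219.0, 231.0, 103.0, 60.0])]
finished_bracket [(0.8, [234.0, 227.0, 14.0, 21.0]), (0.15, [299.0, 270.0, 8.0, 9.0])]
{'t': 0.7, 'joint_pos': [-77.7, 12.42, 92.44, -0.0, 75.13, -6.43], 'qvel': [-0.01, -0.03, 0.03, 0.04, 0.02, 0.03], 'effort': [0.0, -39.67, -30.42, -0.0, 0.0, -0.0], 'tcp_pos': [200.66, -591.94, 231.36], 'ee_rot': [180.0, -0.0, -71.28], 'wrist_force': [-0.7, 0.4, 0.03], 'moment': [0.03, 0.04, -0.0], 'grip_width': 85.35}
18.700000000000003
```

View pics/side0.png

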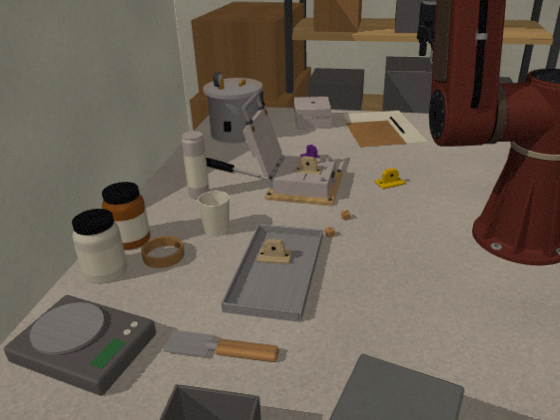

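View pics/top0.png

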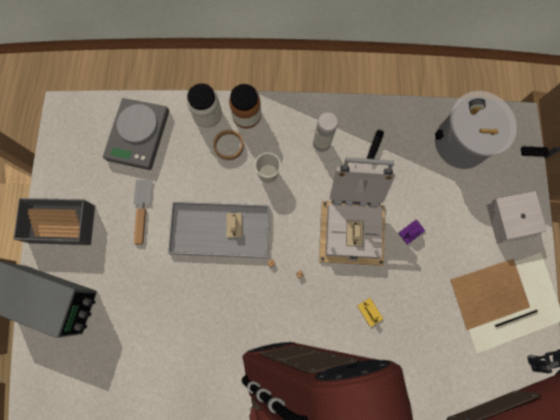

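The side picture shows the mould at about (305,175) with the cream casting at (309,163) and the lid leaning back at (263,140). The tray is at (277,270) with the finished bracket at (275,252). In the top picture the mould is at (353,233), the tray at (220,231), the finished bracket at (234,226), and the purple and yellow look-alikes at (412,232) and (371,312). I'll zoom in to measure.

Run:
```python
import cv2
t=cv2.imread("pics/top0.png");s=cv2.imread("pics/side0.png")
cv2.imwrite("pics/z1.png",cv2.resize(t[140:280,300:430],None,fx=4.2,fy=4.2,interpolation=cv2.INTER_CUBIC))
cv2.imwrite("pics/z2.png",cv2.resize(s[85:215,230:370],None,fx=4.5,fy=4.5,interpolation=cv2.INTER_CUBIC))
cv2.imwrite("pics/z3.png",cv2.resize(t[190:280,155:315],None,fx=5,fy=5,interpolation=cv2.INTER_CUBIC))
```

```text
(no output)
```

View pics/z1.png

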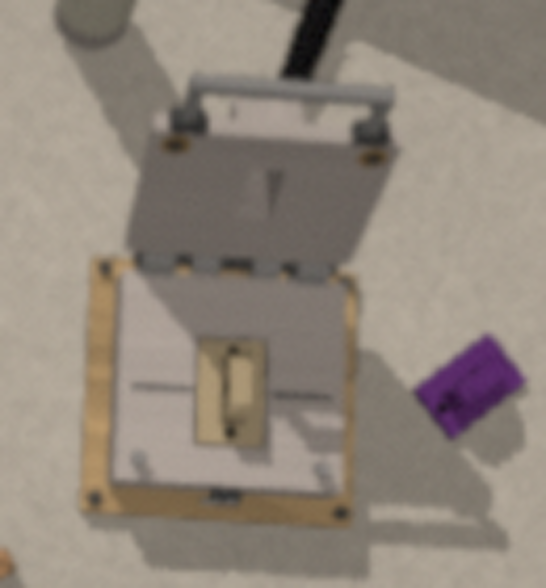

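View pics/z2.png

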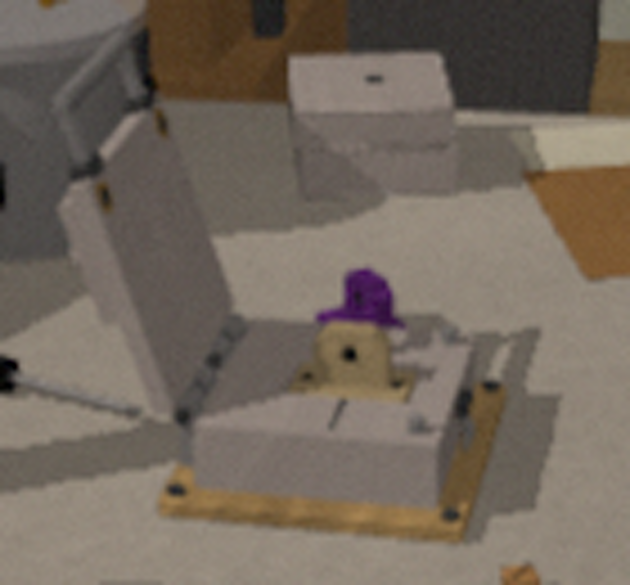

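View pics/z3.png

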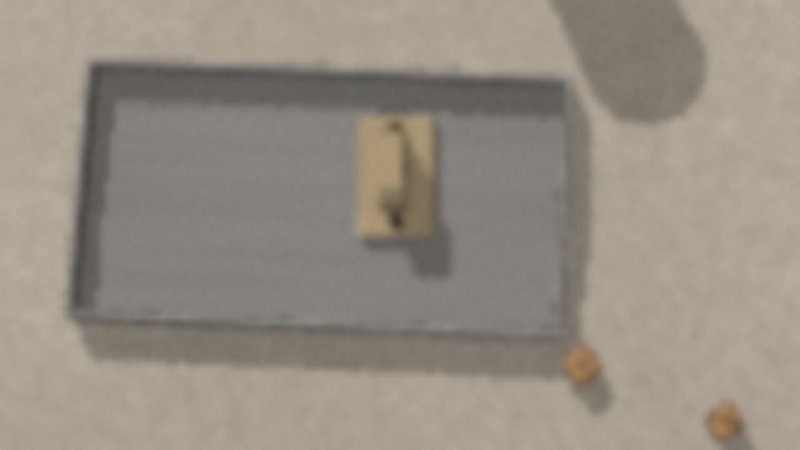

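```bash
cat > h.py <<'E'
from station import *
import cv2,numpy as np
from scipy.optimize import least_squares
def proj(c,X):
    k=get_calibration(c);K=np.array([[k["fx"],0,k["cx"]],[0,k["fy"],k["cy"]],[0,0,1.]])
    r,_=cv2.Rodrigues(np.array(k["R"],float))
    return cv2.projectPoints(np.asarray(X,float).reshape(-1,1,3),r,np.array(k["t"],float),K,np.array(k["D"],float))[0][:,0]
def place(p,X):
    X=np.asarray(X,float);c,s=np.cos(p[2]),np.sin(p[2])
    return np.c_[p[0]+c*X[:,0]-s*X[:,1],p[1]+s*X[:,0]+c*X[:,1],X[:,2]]
def fit(obs,p0):
    f=lambda p:np.concatenate([(proj(c,place(p,[x for x,_ in L]))-np.array([u for _,u in L])).ravel() for c,L in obs.items()])
    r=least_squares(f,p0,loss="soft_l1");return r.x,np.abs(f(r.x)).reshape(-1,2)
def back(c,uv,z):
    f=lambda p:(proj(c,[[p[0],p[1],z]])-uv).ravel()
    return least_squares(f,[500,0]).x
def Z(u,s,o): return np.array([(np.array(a)+.5)/s-.5+o for a in u])
E
python3 - <<'E'
from h import *
np.set_printoptions(precision=2,suppress=True)
mm=[(-70,75,52),(-70,-75,52),(88,92,12),(-88,92,12),(-88,-92,12)]
t=Z([(110,483),(338,495),(97,258),(82,512),(352,520)],4.2,np.array([300,140]))
ms=[(-70,75,52),(70,75,52),(-70,-75,52),(-88,92,12),(88,92,12),(-88,-92,12)]
s=Z([(440,437),(192,422),(473,345),(465,528),(160,503),(505,382)],4.5,np.array([230,85]))
for o in ({"top":list(zip(mm,t))},{"side":list(zip(ms,s))},{"top":list(zip(mm,t)),"side":list(zip(ms,s))}):
    p,r=fit(o,[500,-150,0]);print("mould",p);print(r.tolist())
b=[(35,22,51),(35,-22,51),(-35,-22,51),(-35,22,51)]
t=Z([(197,339),(265,338),(266,445),(196,445)],4.2,np.array([300,140]))
print("bracket",fit({"top":list(zip(b,t))},[500,-150,0]))
tr=[(75,140,22),(75,-140,22),(-75,-140,22),(-75,140,22)]
t=Z([(90,62),(567,80),(565,338),(70,320)],5,np.array([155,190]))
print("tray",fit({"top":list(zip(tr,t))},[500,150,0]))
b=[(35,22,12),(35,-22,12),(-35,-22,12),(-35,22,12)]
t=Z([(358,115),(435,117),(434,237),(356,237)],5,np.array([155,190]))
print("fin",fit({"top":list(zip(b,t))},[500,150,0]))
E
```

```text
mould [ 510.33 -174.52   -0.04]
[[0.6669381693901641, 0.5189866108137551], [0.931081194339697, 0.17457412104243986], [1.4597155079130175, 0.45956048328469024], [0.6052496083766528, 0.13726346815002444], [0.06639410533023238, 2.007112778356486]]
mould [ 513.94 -172.32   -0.03]
[[0.11295142759712462, 1.8925331918494521], [0.17308270619651012, 0.9740290163554448], [0.24314910021013247, 2.7152417503547497], [0.24909518771397643, 0.38247036987533534], [0.54596759920355, 0.6057543446370346], [0.05379072768135984, 0.05071929854710788]]
mould [ 512.96 -173.21   -0.03]
[[0.4931204171592185, 1.1349484170152664], [0.7559284312022783, 1.4604925098723243], [2.3000299219201565, 0.9959138088374289], [0.6960681703365594, 0.3834135471108766], [0.024714029045242114, 0.686307618114256], [0.2121987763780453, 1.7873676114450063], [0.5517959955832907, 0.7917752764475097], [0.7146886373976145, 2.790611875237772], [0.5462597348652025, 0.48416041673726795], [0.1804929810157887, 0.8097705652978107], [0.42312776685815834, 0.015169239388285405]]
bracket (array([ 503.76, -174.69,   -0.  ]), array([[0.08, 0.16],
       [0.36, 0.42],
       [0.21, 0.04],
       [0.53, 0.27]]))
tray (array([510.44, 202.59,  -0.01]), array([[0.46, 0.2 ],
       [1.65, 0.69],
       [0.11, 0.38],
       [0.68, 0.36]]))
fin (array([525.84, 162.65,   0.02]), array([[0.09, 0.19],
       [0.04, 0.23],
       [0.1 , 0.02],
       [0.03, 0.02]]))
```

Run:
```python
from h import *
np.set_printoptions(precision=2,suppress=True)
p=[512.5,-173.5,-0.035]
def hd(a): return 78-(188*np.cos(a)-6*np.sin(a)), 52+188*np.sin(a)+6*np.cos(a)
hx,hz=hd(1.88)
sq=lambda x,y,z:[(x,y,z),(-x,y,z),(-x,-y,z),(x,-y,z)]
pb=[503.8,-174.7,-.02]
L=[(p,sq(88,92,12),(0,0,255)),(p,sq(70,75,52),(0,255,0)),(p,[(hx,60,hz),(hx,-60,hz)],(255,0,255)),(p,[(78,75,52),(78,-75,52)],(255,255,0)),
(pb,sq(35,22,51),(255,0,0)),(p,[(-56,60,52),(-56,60,62)],(0,255,255)),(p,[(-56,-60,52),(-56,-60,62)],(0,255,255)),(pb,[(-14,0,85),(14,0,85)],(0,128,255)),
]
for c,(r,sc) in {"top":((300,140,130,140),4.2),"side":((230,85,140,130),4.5)}.items():
    im=cv2.imread(f"pics/{c}0.png")[r[1]:r[1]+r[3],r[0]:r[0]+r[2]]
    im=cv2.resize(im,None,fx=sc,fy=sc,interpolation=cv2.INTER_CUBIC)
    for q,X,col in L:
        u=(proj(c,place(q,X))-np.array(r[:2])+.5)*sc-.5
        cv2.polylines(im,[np.round(u).astype(np.int32)],True,col,1)
    cv2.imwrite(f"pics/ov_{c}.png",im)
```

```text
(no output)
```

View pics/ov_top.png

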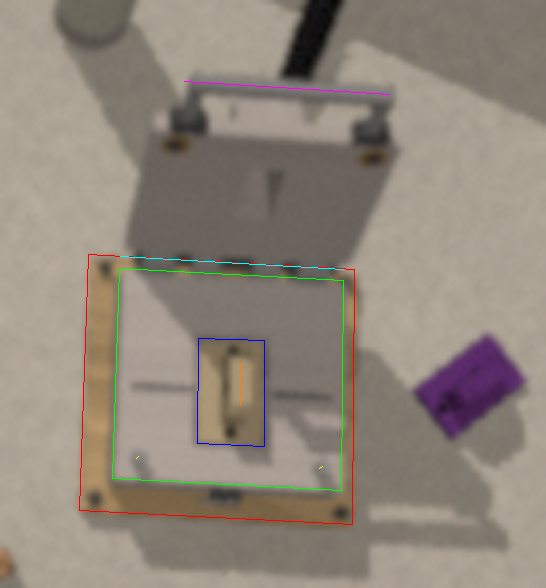

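View pics/ov_side.png

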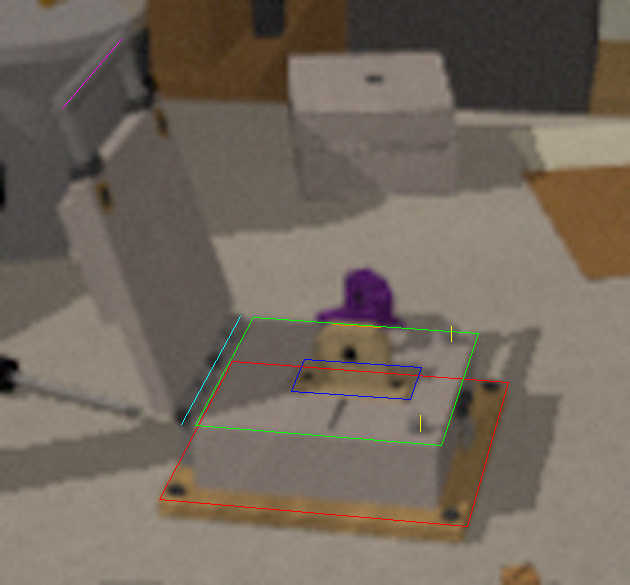

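Overlay check: the model outlines lie within about 2 px of the mould, casting and handle in both pictures. The casting's lug is at (242,380) in the top zoom. Next I'll check reachability, then grasp the casting.

Run:
```python
from h import *
np.set_printoptions(precision=1,suppress=True)
for q,o in [((504,-175,58),[180,0,88.5]),((511,262,18),[180,0,89]),((511,262,150),[180,0,89])]:
    print(solve_ik(q,o))
# lid: tool rot = Rz(psi) * Ry(tilt) * Rx(180)
psi=-0.035
def lid(a,tilt,hinge=(512.5,-173.5)):
    d=188*np.cos(a)-6*np.sin(a);h=52+188*np.sin(a)+6*np.cos(a)
    c,s=np.cos(psi),np.sin(psi)
    b=np.array([512.5+c*(78-d),-175.5+s*(78-d),h])
    th=np.radians(tilt); zt=np.array([-np.sin(th)*c,-np.sin(th)*s,-np.cos(th)])
    return b+18.7*zt
for a in (1.88,1.6,1.3,1.047):
    for t in (18,10,0,-15,-30):
        print(a,t,lid(a,t),solve_ik(lid(a,t),[180,t,np.degrees(psi)]))
```

```text
[ -26.7   14.   111.4    0.    54.6 -115.2]
[ 20.1  22.  106.3  -0.   51.8 -68.9]
[ 20.1  11.1 103.3  -0.   65.6 -68.9]
1.88 18 [ 647.6 -180.2  211.5] [-19.2  30.5  72.4  -5.2  94.3 -16.8]
1.88 10 [ 650.1 -180.3  210.8] [-20.1  25.6  78.3  -3.1  85.6 -17.6]
1.88 0 [ 653.3 -180.4  210.6] [-21.4  19.6  85.8  -0.   74.6 -19.4]
1.88 -15 [ 658.2 -180.6  211.2] [-23.7  11.7  96.7   6.5  57.8 -24.5]
1.88 -30 [ 662.7 -180.8  213.1] [-26.4   5.5 107.   18.3  41.2 -35.4]
1.6 18 [ 596.2 -178.4  222. ] [-20.4  24.1  80.3  -5.6  92.8 -17.8]
1.6 10 [ 598.7 -178.5  221.3] [-21.4  19.2  85.7  -3.3  84.6 -18.8]
1.6 0 [ 601.9 -178.6  221. ] [-22.9  13.3  92.6  -0.   74.2 -20.9]
1.6 -15 [ 606.8 -178.8  221.7] [-25.7   5.2 102.9   7.   58.3 -26.6]
1.6 -30 [ 611.3 -179.   223.5] [-28.9  -1.3 112.8  19.4  42.9 -38.2]
1.3 18 [ 540.2 -176.5  217. ] [-21.9  17.9  89.   -6.   90.1 -19. ]
1.3 10 [ 542.7 -176.6  216.3] [-23.1  13.   93.9  -3.6  82.4 -20.4]
1.3 0 [ 546.  -176.7  216.1] [-24.9   7.  100.3  -0.   72.6 -22.9]
1.3 -15 [ 550.8 -176.8  216.7] [-28.2  -1.2 110.1   7.8  57.9 -29.6]
1.3 -30 [ 555.3 -177.   218.6] [-32.3  -8.  119.6  21.3  43.9 -42.5]
1.047 18 [ 495.9 -174.9  200. ] [-23.3  13.8  96.   -6.5  87.1 -20. ]
1.047 10 [ 498.4 -175.   199.4] [-24.7   8.8 100.7  -3.9  79.7 -21.7]
1.047 0 [ 501.7 -175.1  199.1] [-26.8   2.8 106.8  -0.   70.4 -24.8]
1.047 -15 [ 506.5 -175.3  199.7] [-30.7  -5.7 116.2   8.6  56.6 -32.6]
1.047 -30 [ 511.  -175.4  201.6] [-35.5 -12.6 125.4  23.4  44.  -47.2]
```

Run:
```python
from h import *
np.set_printoptions(precision=1,suppress=True)
goto([504,-175,190],[180,0,88.5])
grip(50)
move_l([504,-175,100],speed=200)
o=get_obs();print(o["t"],o["tcp_pos"],o["wrist_force"],o["grip_width"],o["joint_pos"])
for c in("side","top"):
    im=get_image(c);cv2.imwrite(f"pics/{c}1.png",im[:,:,::-1])
s=cv2.imread("pics/side1.png")
cv2.imwrite("pics/z4.png",cv2.resize(s[85:215,230:370],None,fx=4.5,fy=4.5,interpolation=cv2.INTER_CUBIC))
```

```text
3.6167 [ 504.4 -175.2  100.4] [ 1.2 -0.2  0.1] 50.14129823612508 [ -26.7   10.2  110.4   -0.    59.4 -115.2]
```

View pics/z4.png

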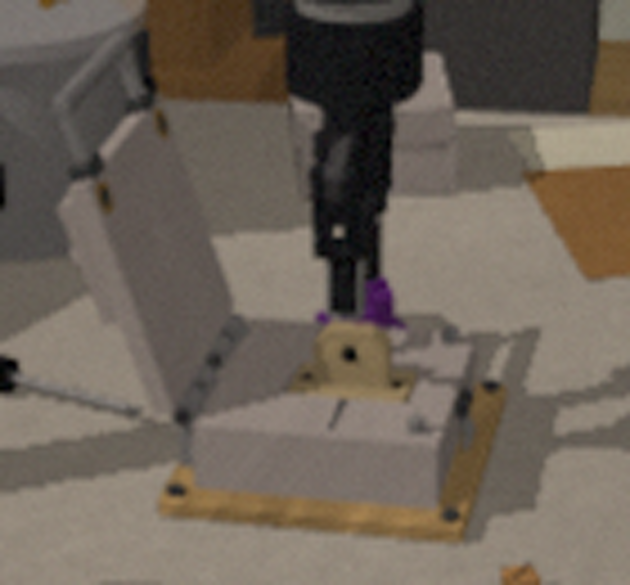

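In this side zoom the near finger is at (343,285), straight above the lug at (353,355), allowing for parallax. I'll descend and grip.

Run:
```python
from h import *
np.set_printoptions(precision=1,suppress=True)
def st(m):
    o=get_obs();print(m,round(o["t"],2),o["tcp_pos"],o["wrist_force"],o["moment"],round(o["grip_width"],1))
move_l([504,-175,57],speed=120); st("down")
grip(10,40); st("grip")
move_l([504,-175,62],speed=30); st("up5")
move_l([504,-175,150],speed=150); st("up")
for c in("side","top"):
    im=get_image(c);cv2.imwrite(f"pics/{c}2.png",im[:,:,::-1])
s=cv2.imread("pics/side2.png")
cv2.imwrite("pics/z5.png",cv2.resize(s[75:215,230:370],None,fx=4.2,fy=4.2,interpolation=cv2.INTER_CUBIC))
```

```text
down 4.22 [ 504.3 -175.1   57.4] [-0.3  0.3  0.5] [-0.  0.  0.] 50.0
grip 4.64 [ 505.  -175.5   58.2] [-0.2 -0.1  4.6] [0. 0. 0.] 13.3
up5 4.96 [ 503.7 -174.8   61.8] [-0.8 -0.4 -1.4] [-0. -0.  0.] 13.6
up 5.69 [ 503.2 -174.6  149.1] [ 0.1 -0.1 -0.6] [-0.  0.  0.] 13.5
```

View pics/z5.png

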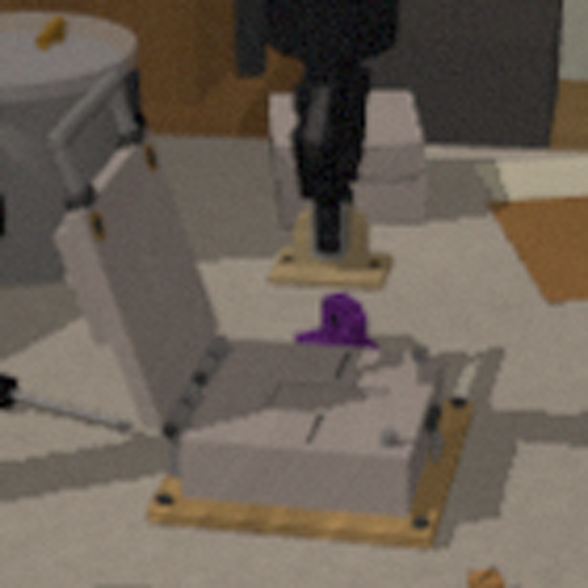

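The casting hangs level in the grip at (330,265) in this zoom, and the mould and lid haven't moved. Next: carry it to the tray and lower it.

Run:
```python
from h import *
np.set_printoptions(precision=1,suppress=True)
def st(m):
    o=get_obs();print(m,round(o["t"],2),o["tcp_pos"],o["wrist_force"],round(o["grip_width"],1));return o
goto([511,262,130],[180,0,89]); st("over")
move_l([511,262,40],speed=150)
move_l([511,262,23],speed=40); wait(.2)
f0=st("near")["wrist_force"][2]
z=23
while z>14:
    z-=1; move_l([511,262,z],speed=20); f=get_obs()["wrist_force"][2]
    print(z,round(f,1))
    if f-f0>2.5: break
for c in("side","top"):
    im=get_image(c);cv2.imwrite(f"pics/{c}3.png",im[:,:,::-1])
st("end")
s=cv2.imread("pics/side3.png")
cv2.imwrite("pics/z6.png",cv2.resize(s[180:330,200:350],None,fx=4,fy=4,interpolation=cv2.INTER_CUBIC))
```

```text
over 7.4 [511.5 261.  130. ] [ 0.5  0.1 -0.4] 13.0
near 8.93 [511.3 262.1  23.3] [ 1.3  0.8 -1.4] 13.3
22 -0.9
21 -1.8
20 -1.1
19 0.2
18 5.8
end 10.28 [511.2 262.1  19.2] [-2.6 -0.9  5.6] 13.5
```

View pics/z6.png

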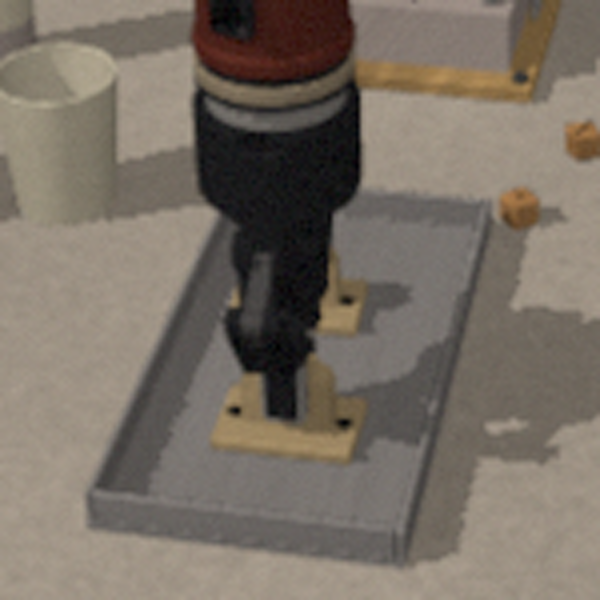

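The casting stands flange down in the tray at (290,430) in this zoom, well clear of the finished one at (340,300). Contact came at the expected height. I'll release, retreat and check.

Run:
```python
from h import *
np.set_printoptions(precision=1,suppress=True)
def st(m):
    o=get_obs();print(m,round(o["t"],2),o["tcp_pos"],o["wrist_force"],round(o["grip_width"],1));return o
grip(40); st("rel")
move_l([511,262,70],speed=100); move_l([511,262,230],speed=250)
# towards the lid, high, robot-side
goto([600,-170,330],[180,8,-2]); st("lid")
for c in("side","top"):
    im=get_image(c);cv2.imwrite(f"pics/{c}4.png",im[:,:,::-1])
s=cv2.imread("pics/side4.png");t=cv2.imread("pics/top4.png")
cv2.imwrite("pics/z7.png",np.hstack([cv2.resize(s[200:330,200:330],(400,400),interpolation=cv2.INTER_CUBIC),cv2.resize(t[180:280,160:260],(400,400),interpolation=cv2.INTER_CUBIC)]))
cv2.imwrite("pics/z8.png",cv2.resize(s[40:190,200:370],None,fx=4,fy=4,interpolation=cv2.INTER_CUBIC))
```

```text
rel 10.65 [510.9 261.9  17.7] [-0.3 -0.5  0. ] 39.9
lid 13.77 [ 600.  -168.8  329.4] [0.3 0.1 0.5] 40.0
```

View pics/z7.png

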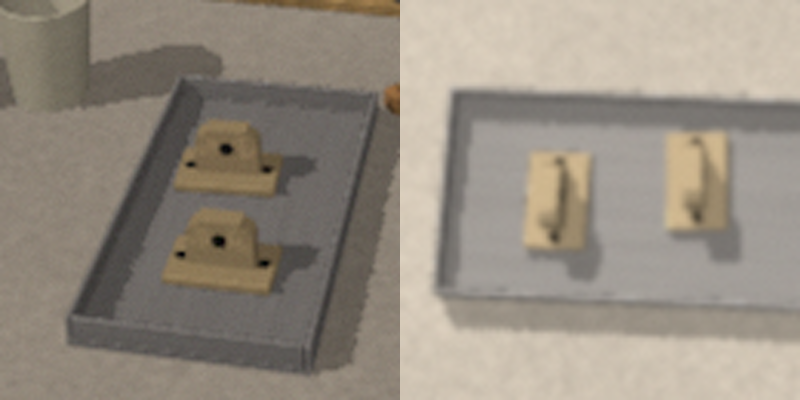

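View pics/z8.png

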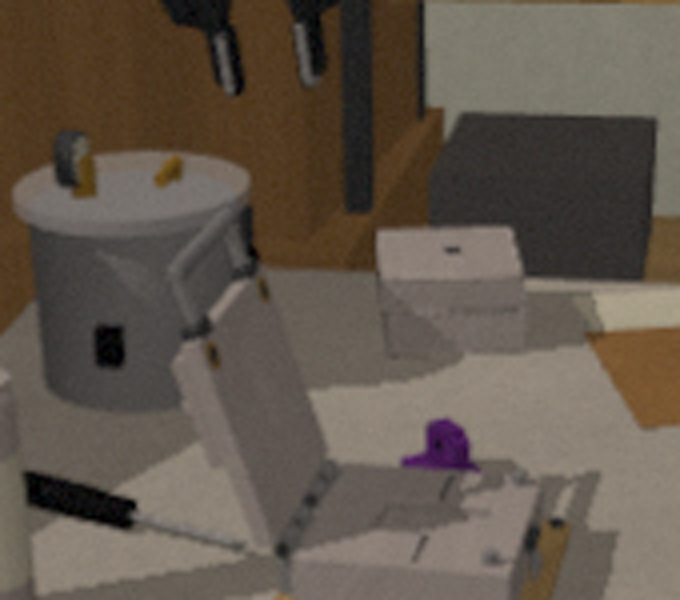

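Both brackets stand upright and clear of each other in the tray. The handle bar runs from (178,270) to (238,210) in the side zoom. I'll triangulate the bar and compare it with the model.

Run:
```python
from h import *
np.set_printoptions(precision=1,suppress=True)
T={"mid":((292,87),(207,239)),"left":((194,81),(177,269)),"right":((391,93),(237,209))}
for k,(a,b) in T.items():
    ut=Z([a],4.2,np.array([300,140]))[0];us=Z([b],4,np.array([200,40]))[0]
    r=least_squares(lambda X:np.r_[(proj("top",[X])-ut).ravel(),(proj("side",[X])-us).ravel()],[650,-180,230])
    print(k,r.x,np.abs(r.fun).max())
psi=-.035;c,s=np.cos(psi),np.sin(psi)
for y in(0,60,-60):
    print(np.array([512.5+c*141-s*y,-173.5+s*141+c*y,229.2]))
```

```text
mid [ 651.8 -180.7  232.1] 0.4227904391618722
left [ 655.2 -123.7  231.6] 0.06629328588880412
right [ 647.6 -238.2  234. ] 1.1059200188868772
[ 653.4 -178.4  229.2]
[ 655.5 -118.5  229.2]
[ 651.3 -238.4  229.2]
```

```bash
cat >> h.py <<'E'
psi=-0.042;C,S=np.cos(psi),np.sin(psi)
HG=np.array([512.5+78*C,-175.5+78*S,52.5])
def zt(t):
    th=np.radians(t);return np.array([-np.sin(th)*C,-np.sin(th)*S,-np.cos(th)])
def bar(a):
    d=188*np.cos(a)-6*np.sin(a);return HG+np.array([-d*C,-d*S,188*np.sin(a)+6*np.cos(a)])
def lidpose(a,back=0.):
    t=np.degrees(a)-90
    return bar(a)+(18.7-back)*zt(t),[180,t,np.degrees(psi)]
def st(m):
    o=get_obs();print(m,round(o["t"],2),np.round(o["tcp_pos"],1),np.round(o["wrist_force"],1),np.round(o["moment"],2),round(o["grip_width"],1));return o
E
python3 - <<'E'
from h import *
print(bar(1.88))
p,o=lidpose(1.88,70); goto(p,o); grip(50); st("pre")
p,o=lidpose(1.88,0); move_l(p+np.array([-1,0,0]),o,speed=120); st("at")
for c in("side","top"):
    im=get_image(c);cv2.imwrite(f"pics/{c}5.png",im[:,:,::-1])
s=cv2.imread("pics/side5.png");t=cv2.imread("pics/top5.png")
cv2.imwrite("pics/z9.png",np.hstack([cv2.resize(s[60:160,210:310],(400,400),interpolation=cv2.INTER_CUBIC),cv2.resize(t[110:210,310:410],(400,400),interpolation=cv2.INTER_CUBIC)]))
E
```

```text
[ 653.29961272 -181.41706338  229.7585235 ]
pre 14.57 [ 668.9 -182.1  281.6] [-0.2 -0.2 -0.2] [-0.02 -0.17 -0.  ] 50.1
at 15.31 [ 647.1 -181.4  212.9] [ 0.4  0.4 -0. ] [-0.03 -0.08  0.03] 50.1
```

View pics/z9.png

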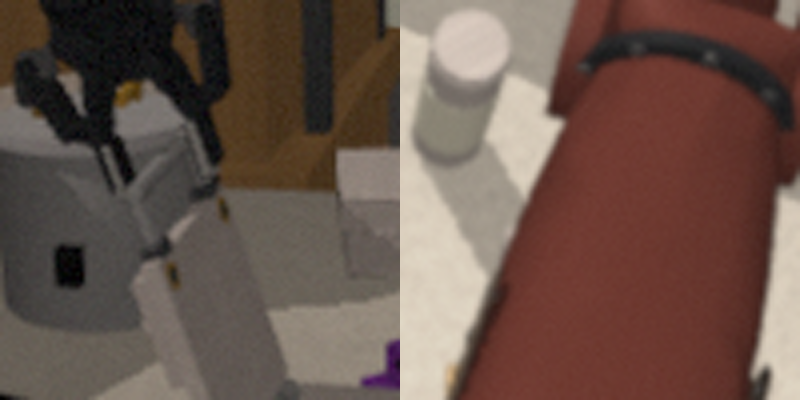

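The open fingers straddle the bar: one is behind it at (115,180), the other in front at (205,165), and the bar runs between them. I'll close, then start the swing with small steps.

Run:
```python
from h import *
grip(6,60); st("grip")
for a in np.arange(1.84,1.60,-.05):
    p,o=lidpose(a); move_l(p,o,speed=60); q=st(f"{a:.2f}")
    if np.linalg.norm(q["wrist_force"])>35: print("stop");break
im=get_image("side");cv2.imwrite("pics/side6.png",im[:,:,::-1])
cv2.imwrite("pics/z10.png",cv2.resize(im[60:190,220:350,::-1],(560,560),interpolation=cv2.INTER_CUBIC))
```

```text
grip 15.85 [ 647.4 -181.3  212.6] [ 1.5 -0.7  0.9] [-0.04 -0.36  0.01] 10.0
1.84 16.1 [ 641.1 -181.   214.7] [ 1.5 -0.2  1.4] [-0.08 -0.32  0.03] 10.1
1.79 16.39 [ 633.1 -180.6  216.9] [ 1.5 -0.3  2.9] [ 0.02 -0.24 -0.02] 10.0
1.74 16.68 [ 625.1 -180.3  218.8] [2.  1.1 2.8] [-0.02 -0.13  0.03] 9.8
1.69 16.98 [ 616.8 -179.9  220.2] [-0.1  0.1  4.1] [ 0.   -0.1  -0.01] 10.0
1.64 17.27 [ 608.4 -179.6  221.3] [1.  0.8 3.9] [ 0.07 -0.03 -0.  ] 9.8
```

View pics/z10.png

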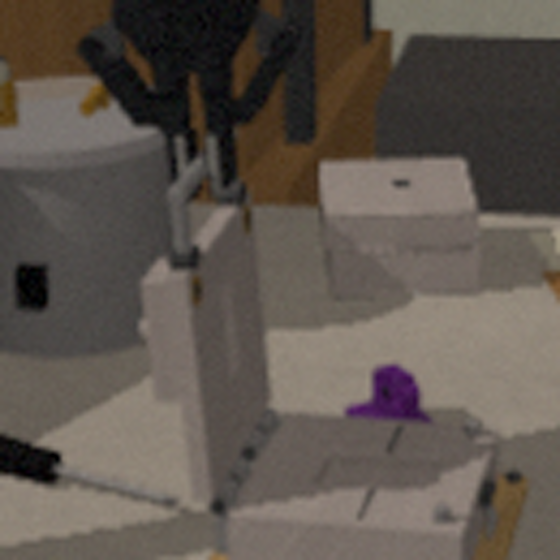

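The lid follows, now near vertical, with the bar held at (200,185) and low forces. Continuing to 60°.

Run:
```python
from h import *
for a in np.r_[np.arange(1.59,1.06,-.05),1.047]:
    p,o=lidpose(a); move_l(p,o,speed=60); q=st(f"{a:.2f}")
    if np.linalg.norm(q["wrist_force"])>35: print("stop");break
for c in("side","top"):
    im=get_image(c);cv2.imwrite(f"pics/{c}7.png",im[:,:,::-1])
im=cv2.imread("pics/side7.png")
L=[]
r=cv2.resize(im[60:210,220:370],(600,600),interpolation=cv2.INTER_CUBIC);cv2.imwrite("pics/z11.png",r)
# model overlay: lid inner face edges at 60 deg
def P(rad,off,y,a):  # rad along lid, off above inner face
    d=rad*np.cos(a)-off*np.sin(a);h=rad*np.sin(a)+off*np.cos(a)
    return HG+np.array([-d*C-S*y,-d*S+C*y,h])
for a,col in((1.047,(0,255,0)),(1.047-.09,(0,0,255)),(1.047+.09,(255,0,0))):
    u=proj("side",[P(8,0,75,a),P(148,0,75,a),P(148,0,-75,a)])
    cv2.polylines(r,[np.round((u-[220,60]+.5)*4-.5).astype(np.int32)],False,col,1)
cv2.imwrite("pics/z11o.png",r)
```

```text
1.59 17.61 [ 599.9 -179.2  221.9] [0.7 0.4 5.1] [ 0.1  -0.05 -0.  ] 10.0
1.54 17.9 [ 591.4 -178.8  222.2] [0.4 0.5 5.4] [ 0.13  0.06 -0.05] 10.0
1.49 18.19 [ 582.8 -178.4  222. ] [-0.4  0.6  5.3] [0.1  0.08 0.01] 9.7
1.44 18.48 [ 574.3 -178.1  221.3] [-1.2  0.9  5.6] [0.09 0.19 0.01] 10.2
1.39 18.77 [ 565.8 -177.7  220.3] [-1.5  1.1  4.9] [ 0.12  0.17 -0.01] 9.9
1.34 19.07 [ 557.4 -177.3  218.8] [-2.   0.9  6.1] [0.17 0.24 0.  ] 9.5
1.29 19.36 [ 549.  -176.9  216.9] [-2.9  1.   6.2] [0.17 0.28 0.01] 9.6
1.24 19.65 [ 540.8 -176.6  214.5] [-3.4  1.2  6.1] [0.18 0.31 0.05] 9.5
1.19 19.94 [ 532.7 -176.2  211.8] [-3.5  2.9  5.3] [ 0.19  0.35 -0.02] 9.9
1.14 20.23 [ 524.7 -175.9  208.6] [-3.3  1.1  6.5] [0.21 0.42 0.03] 10.2
1.09 20.52 [ 516.9 -175.5  205.1] [-4.3  1.5  6.9] [0.16 0.44 0.08] 9.8
1.05 20.8 [ 510.4 -175.2  201.7] [-5.5  1.5  7.2] [0.17 0.42 0.06] 10.0
```

View pics/z11.png

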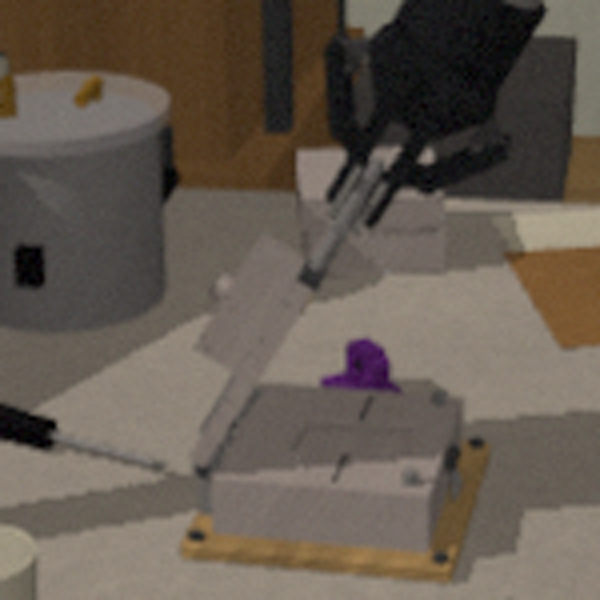

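View pics/z11o.png

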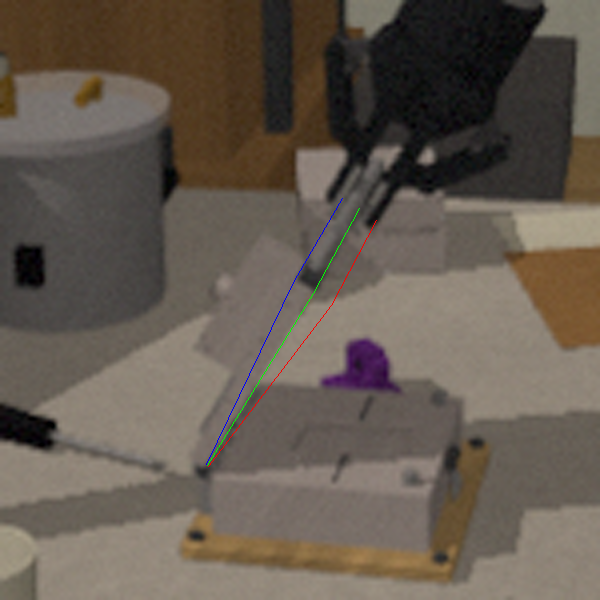

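View pics/top7.png

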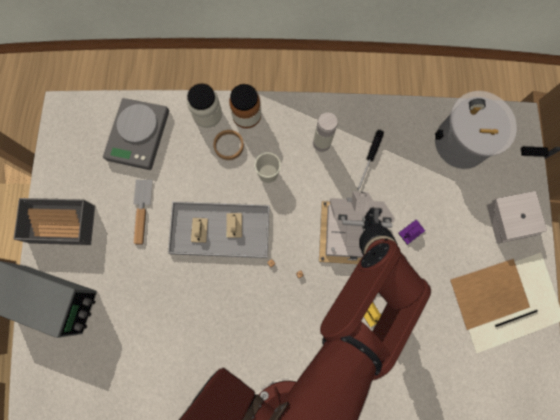

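View pics/side7.png

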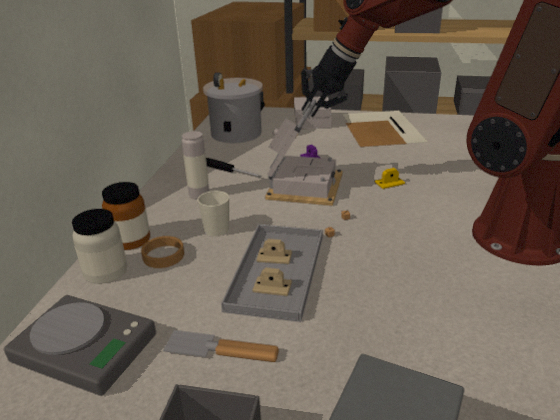

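The lid is held at about 60°: the plate's near edge runs from (205,468) to (307,288) in the zoom and the green 60° model edge lies close to it. The can, cup, dice, tape, screwdriver and tray look unmoved, and both brackets stand in the tray. I'll measure the angle more closely before handing in.

Run:
```python
from h import *
im=cv2.imread("pics/side7.png")
r=cv2.resize(im[110:190,255:335],(800,800),interpolation=cv2.INTER_CUBIC)[:600]
cv2.imwrite("pics/z12.png",r)
t=cv2.imread("pics/top7.png");cv2.imwrite("pics/z13.png",cv2.resize(t[180:280,310:410],(600,600),interpolation=cv2.INTER_CUBIC))
```

```text
(no output)
```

View pics/z12.png

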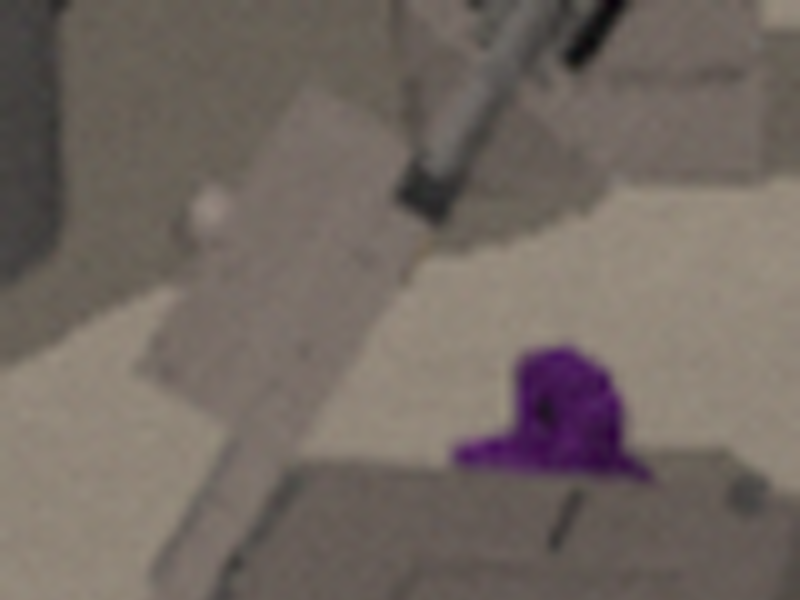

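View pics/z13.png

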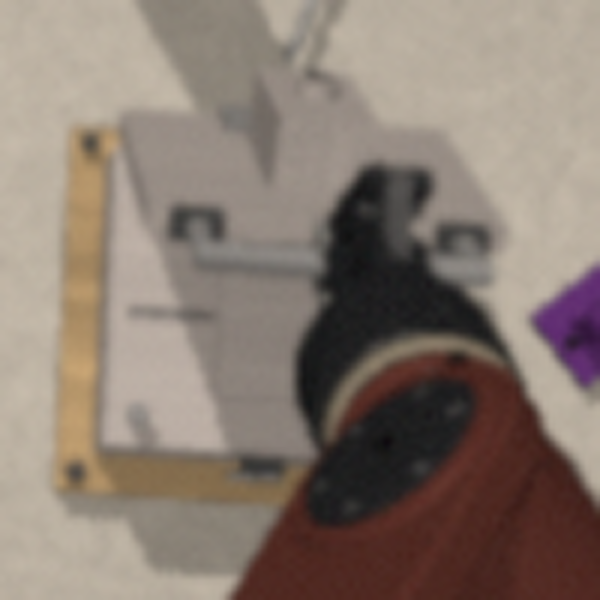

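Run:
```python
from h import *
def P(rad,off,y,a):
    d=rad*np.cos(a)-off*np.sin(a);h=rad*np.sin(a)+off*np.cos(a)
    return HG+np.array([-d*C-S*y,-d*S+C*y,h])
sd=Z([(435,228),(398,200),(410,285),(350,375),(290,465),(155,580)],10,np.array([255,110]))
for deg in(56,58,60,62,64):
    a=np.radians(deg)
    print(deg,((proj("top",[P(188,6,55,a),P(188,6,-55,a),P(148,12,75,a)])-[310,180]+.5)*6-.5).round().tolist(),
     ((proj("side",[P(148,0,75,a),P(148,12,75,a),P(8,0,75,a),P(20,12,75,a)])-[255,110]+.5)*10-.5).round().tolist())
```

```text
56 [[205.0, 281.0], [478.0, 298.0], [147.0, 225.0]] [[469.0, 256.0], [428.0, 227.0], [169.0, 664.0], [154.0, 604.0]]
58 [[206.0, 266.0], [480.0, 283.0], [148.0, 213.0]] [[451.0, 244.0], [409.0, 216.0], [168.0, 664.0], [151.0, 604.0]]
60 [[208.0, 250.0], [482.0, 267.0], [150.0, 201.0]] [[433.0, 232.0], [390.0, 206.0], [167.0, 663.0], [148.0, 604.0]]
62 [[210.0, 234.0], [484.0, 251.0], [151.0, 189.0]] [[414.0, 221.0], [370.0, 196.0], [166.0, 663.0], [145.0, 603.0]]
64 [[211.0, 218.0], [486.0, 235.0], [152.0, 176.0]] [[395.0, 211.0], [351.0, 187.0], [165.0, 662.0], [142.0, 603.0]]
```

Both views agree with 60°. The bar shows at (205,250) and (485,268) in the top zoom, with (208,250) and (482,267) predicted. The lid corner shows at (435,228) in the side zoom, with (433,232) predicted. I'll confirm the hold is steady and hand in.

Run:
```python
from h import *
wait(.5); st("a"); wait(.5); st("b")
sign_off()
```

```text
a 21.4 [ 510.9 -175.3  202. ] [-6.6  1.3  7.9] [0.16 0.52 0.05] 9.9
b 21.9 [ 510.9 -175.2  202. ] [-6.3  2.2  7.7] [0.19 0.48 0.07] 9.9
the job is handed in; nothing more can be done
```

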